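# Free the ratchet and lower the bench magnifier

## Task

Bring the magnifier down over the watch movement: press the pad of the ratchet pawl all the way down so that the pawl comes free of the teeth, then push the arm down by the thumb bar at its tip, past the teeth, until it rests on its stop, and take the hand away. Push gently: do not force or lift the arm, keep off the glass, and leave the other things on the bench where they are.

Things in the scene. Friction and masses are not known exactly. Their poses are not given: they have to be found in the camera images.
- stand: Magnifier stand, screwed down. Dark base plate 150 x 100 x 16 mm (x -95 to +55), two grey cheek plates 38 mm apart over all (x -70 to +25; 172 mm high at x -65 to -35, else 134), the arm's hub and the pawl between them. Origin on the mat (its top at z = 2 mm) under the arm's hinge axis; z up; the arm points along +x, the pawl's pad lies on the -x side.
- mag_hinge (a point): Point on the arm's hinge axis (the stand's y direction), 120 mm above the stand's origin.
- mag_arm (a joint): Elevation of the magnifier arm, rad: 0 = level on its bottom stop (lowered), up to 1.05; starts at 0.72 to 0.90. Its round hub (86 mm) has square teeth 9 mm high: with the pawl in, the arm only has play between two teeth (about 0.70 to 0.94). With the pawl free it stays where it is left (stiff hinge); pushing the thumb bar takes 2 to 5 N along its arc, up to 15 N straight down.
- thumb_bar (a point): Centre of the thumb bar at the arm's tip: round steel cross bar, 12 mm diameter, 44 mm long along the stand's y; push it from above. It moves on an arc: from mag_hinge 215 mm x cos(elevation) along the stand's +x and 215 mm x sin(elevation) up. The black lens ring (86 mm outer diameter, 10 mm thick) is centred 150 mm from the hinge, just inboard of the bar.
- glass: The lens glass in the ring, 68 mm diameter, 6 mm thick; must not be touched. Origin at its centre, +x along the arm towards the tip, z normal to the glass (up when the arm is level).
- pawl (a joint): Rotation of the ratchet pawl, rad: 0 = nose in the teeth (start, up to 0.02), 0.33 = pressed fully down against its stop. The nose clears the teeth from about 0.15. The pawl is stiff from friction and stays where it is left; pressing its pad takes about 3 to 4 N.
- pawl_pad (a point): Centre of the top face of the pawl's ribbed steel pad, 30 x 28 mm, about 186 mm above the mat at the start, at 115 mm behind the arm hinge (the stand's -x) and 65 mm behind the pawl's own pivot. Pressed from above it goes down about 21 mm to its stop; nothing stands beneath or close behind it.
- holder: Steel movement holder with a brass watch movement, 60 x 36 x 32 mm, loose, standing under the lens; leave it. Origin at the centre of its underside.
- loupe: Black eye loupe standing on its narrow end, 42 mm diameter, 42 mm high, loose; leave it. Origin at the centre of its underside.
- pot: Small glass parts jar with metal lid, 38 mm diameter, 46 mm high, loose; leave it. Origin at the centre of its underside.
- driver: Small brass-handled screwdriver lying on the mat, 110 mm long along its x, 26 mm thick, loose; leave it. Origin under its middle.

How it is judged:
On the way, in this order (a step that is already met when the one before it is completed fails the run):
1. the pawl is pressed down to its stop while the arm is still up (value of joint pawl above 0.27 rad and value of joint mag_arm above 0.6 rad), for 0.2 s.
2. the arm is pushed down onto its stop (value of joint mag_arm below 0.04 rad), for 0.2 s.
At the end, for the whole second after the job is handed in: The magnifier arm rests level on its stop (joint below 0.04 rad) and still (below 0.05 rad/s), and the holder, loupe, jar and screwdriver are within 15 mm of where they stood (value of joint mag_arm below 0.04 rad and velocity of joint mag_arm between -0.05 and 0.05 rad/s and distance of each of holder, loupe, pot, driver from where it was at the start of the episode below 0.015 m); the robot touches nothing.
It fails at once if the lens glass is touched (over 0.5 N) (contact force between any of the fingers, the arm and glass above 0.5 N).
It fails at once if the magnifier or its stand is forced (over 45 N) (contact force between any of the fingers, the arm and stand above 45 N).
It fails at once if the magnifier arm is lifted above its ratchet play (over 0.98 rad) (value of joint mag_arm above 0.98 rad).
It fails at once if a bystander (holder, loupe, jar or screwdriver) is moved or lifted by over 15 mm (distance of any of holder, loupe, pot, driver from where it was at the start of the episode above 0.015 m).
It also fails if it takes over 48 s, if anything falls off the work surface, if the arm or the gripper's body presses on something with over 40 N, if the wrist force passes 120 N, or if a joint passes its speed limit or range.

## Robot

A 7-joint arm with a two-finger parallel gripper is mounted at the origin on the work surface. World frame = base frame: x ahead of the robot, y to its left, z up, the work surface at z = 0. Lengths are in m, angles in rad, forces in N, time in s.
With the tool pointing down it reaches from about 0.4 to 0.875 m from the base axis. Payload 19.3 kg.
Tool frame: the origin (TCP) lies on the mounting face of the last link; the fingertips stand 173 mm ahead of it and the grasp point (between the pads) lies 155 mm ahead of it (bot.grip_depth is the distance from the TCP to the grasp point, in m); z points along the fingers, y is the direction in which the jaws open and shut (so a half turn about z gives the same grasp; the last joint's range is limited). The gripper opens to 85 mm and grips with 20 to 120 N. Pads are 22 mm wide; open, the fingers measure 114 mm over their backs; the gripper's body (76 mm by 85 mm) begins 54 mm behind the grasp point. The pads swing forward as they close: fully open they stand 13 mm farther back than shut.
Start: joints at [-1.309, 0.521, -0.036, 1.599, 0.021, 1.021, -0.113], TCP at [0.204, 0.591, 0.405] pointing down, gripper open.
Joint ranges: [-2.91, 2.91], [-0.3, 2.13], [-1.5, 1.42], [0.17, 2.43], [-1.26, 4.41], [0.16, 1.93], [-2.52, 2.52]. Speed limits (rad/s): [1.89, 1.89, 2.39, 2.39, 3.01, 3.01, 3.01].

## Interface

Orientations are given as [roll, pitch, yaw] about the fixed x, y, z axes, in that order (R = Rz(yaw) Ry(pitch) Rx(roll)).
In Python, from workcell import bot, viewer gives the robot as it stands.
- The arm moves only by the tool carry_out, never from a script. Its argument "rows" is one flat list of numbers, 7 for each row, row after row: the shift along the tool's x, y, z in m, then the turn, a rotation vector about the tool's x, y, z in degrees, then the closure, from 0 (fully open) to 1 (shut). In form: [tx, ty, tz, rx, ry, rz, gripper, tx, ty, tz, rx, ry, rz, gripper, ...]. A call has 1 to 8 rows; each row shifts and turns the commanded pose from where the row before left it, along the tool's axes as they then stand; what a row does not reach is not made up. A row lasts 1/8 s, in which the tool goes at most 62.5 mm and 10.7 degrees, less where a joint would pass 70% of its speed; a pose out of reach is approached as far as the arm can. A call with a gripper value outside its range is refused whole. The fingers move at their own pace and stop on an object; "squeeze" is the grip in N (left out, the last holds). Time passes only in rows, so rows that do not move let the fingers close. It gives the time, the measured TCP pose, the force and the opening at its end, in the units of the state.
- bot.observe(): the state, without advancing time (a new reading comes with each control period).
- viewer.grab_frame(name): name is "scene" or "top"; returns the picture (420x560x3 uint8, red, green, blue); there is no depth.
- viewer.camera_info(name): a dict with "intrinsics" (3x3 intrinsics, pixels), "camera_from_world" (4x4, takes a point from world to camera coordinates). Camera axes: x right, y up, looking along -z (the intrinsics and any distortion apply to the point x, -y, -z); pixel columns grow to the right and rows downward; lengths in m; the calibration is good to about 2 mm. A picture is of the moment at which its call begins. camera_info takes no time and is no camera call.
- bot.job_done(): hands the job in, once; it reports no verdict.
The state is a dict: "clock": time; "qpos": joint angles; "qd": joint speeds; "joint_efforts": joint torques, N m; "position": TCP position; "tool_rot": TCP orientation; "force": force on the tool from outside, world axes, zero at the start; "moment": the same for the moment, N m; "grip_width": finger opening in m.
Only numpy, scipy, OpenCV 4.12 (cv2) and the standard library are available. Lean on these libraries where they do the work, as an engineer would, in place of code of your own. Each camera call takes 0.05 s, during which the arm holds its last target.

## Working session

There is one attempt and no reset: what is moved stays moved. The work goes in short steps, Python scripts to look and compute and a tool call to move; the robot and the scene stay as the last step left them, time stands still between calls to the robot, and variables do not carry over. Pictures are saved under pics/ and viewed, and the job is handed in when it is done.

Besides the shell and the picture viewer there is one more tool, called after "Emit:" as name(argument=value, ...), one argument or row to a line, values as JSON. carry_out: Moves the arm, as the interface text tells. Its arguments: {"type":"object","properties":{"rows":{"type":"array","items":{"type":"number"}},"squeeze":{"type":"number"}},"required":["rows"]}

```bash
ls; mkdir -p pics; python3 - <<'E'
from workcell import bot, viewer
import cv2
o=bot.observe(); print({k:(v if not hasattr(v,'round') else v) for k,v in o.items()}); print(bot.grip_depth)
for n in ("scene","top"):
    im=viewer.grab_frame(n); cv2.imwrite(f"pics/{n}0.png",im[:,:,::-1])
    c=viewer.camera_info(n); print(n,c)
E
```

```text
pics
{'clock': 0.0, 'qpos': array([-1.30921407,  0.52204536, -0.03633018,  1.60000134,  0.02120139,
        1.02109713, -0.1128012 ]), 'qd': array([-0.0004179 , -0.00048406, -0.00074436,  0.00143482,  0.00189616,
       -0.00049038, -0.00065408]), 'joint_efforts': array([-6.38615184e-04, -9.27099609e+01,  1.98000938e+00, -3.69926155e+01,
        1.79554633e-02,  8.09243415e-03,  1.14286436e-05]), 'position': array([0.20355597, 0.59077773, 0.40410843]), 'tool_rot': array([-3.14042948e+00,  8.30067557e-05,  2.80980229e+00]), 'force': array([-0.17611173, -0.19714891, -0.64895338]), 'moment': array([-0.00376589, -0.02478489, -0.01161163]), 'grip_width': 0.08517625661191151}
0.1547
scene {'intrinsics': array([[419.42964782,   0.        , 278.64690038],
       [  0.        , 419.42964782, 207.73910499],
       [  0.        ,   0.        ,   1.        ]]), 'camera_from_world': array([[-0.14117757,  0.98995599, -0.00748582,  0.09948426],
       [-0.79336801, -0.10861286,  0.59897449,  0.3697141 ],
       [ 0.59214533,  0.09050077,  0.80073312, -1.16288302],
       [ 0.        ,  0.        ,  0.        ,  1.        ]])}
top {'intrinsics': array([[393.03026219,   0.        , 280.85515414],
       [  0.        , 393.03026219, 207.34648201],
       [  0.        ,   0.        ,   1.        ]]), 'camera_from_world': array([[ 0.02112958, -0.99955152,  0.0212202 , -0.05450837],
       [ 0.99557051,  0.02298086,  0.09116599, -0.60949885],
       [-0.09161277,  0.01919991,  0.99560959, -0.80058677],
       [ 0.        ,  0.        ,  0.        ,  1.        ]])}
```

View pics/scene0.png

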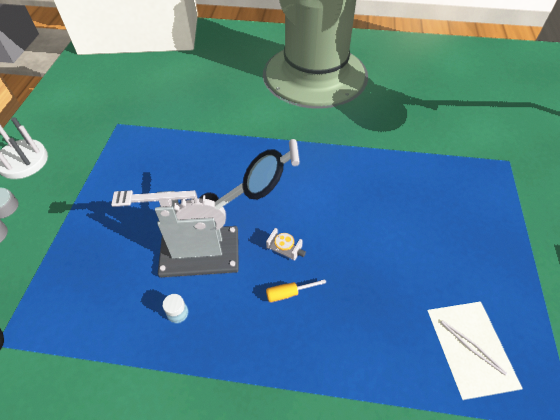

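View pics/top0.png

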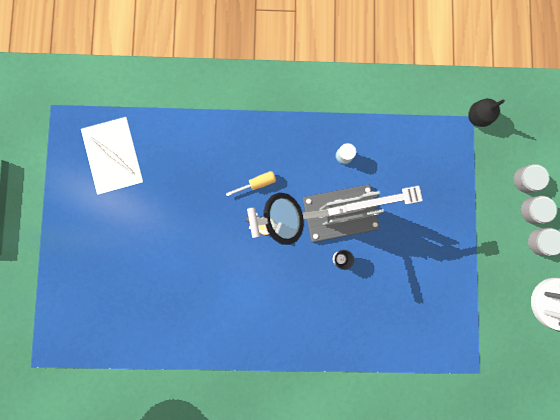

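```bash
python3 - <<'E'
import cv2
a=cv2.imread('pics/scene0.png'); b=cv2.imread('pics/top0.png')
cv2.imwrite('pics/s_crop.png',cv2.resize(a[130:340,90:350],None,fx=3,fy=2.85,interpolation=cv2.INTER_CUBIC))
cv2.imwrite('pics/t_crop.png',cv2.resize(b[130:280,220:440],None,fx=3.6,fy=3.6,interpolation=cv2.INTER_CUBIC))
E
```

```text
(no output)
```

View pics/s_crop.png

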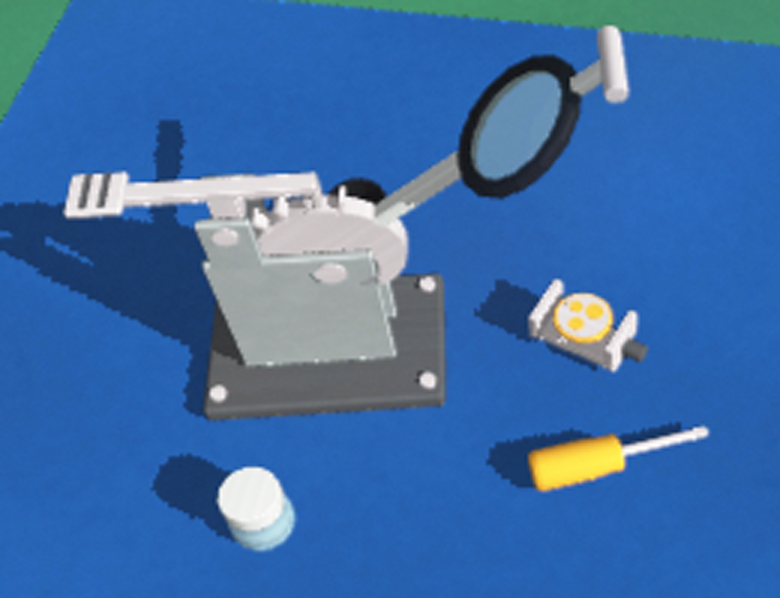

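View pics/t_crop.png

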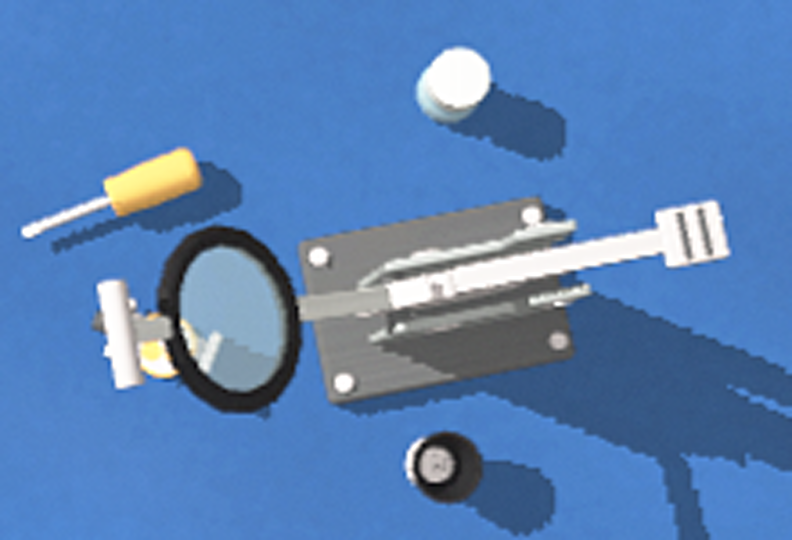

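```bash
cat > h.py <<'E'
import numpy as np, json
from scipy.optimize import least_squares
from scipy.spatial.transform import Rotation as R
from workcell import bot, viewer
C={n:viewer.camera_info(n) for n in("scene","top")}
def proj(n,p):
    p=np.atleast_2d(p); M=np.array(C[n]["camera_from_world"]); K=np.array(C[n]["intrinsics"])
    c=p@M[:3,:3].T+M[:3,3]; q=np.c_[c[:,0],-c[:,1],-c[:,2]]@K.T
    return q[:,:2]/q[:,2:]
def st(par,P):
    P=np.atleast_2d(P); x,y,yaw=par[:3]; c,s=np.cos(yaw),np.sin(yaw)
    return np.c_[x+c*P[:,0]-s*P[:,1], y+s*P[:,0]+c*P[:,1], .002+P[:,2]]
def bar(e,r=.215): return [r*np.cos(e),0,.12+r*np.sin(e)]
def tri(ps):
    f=lambda p: np.concatenate([proj(n,p)[0]-uv for n,uv in ps.items()])
    r=least_squares(f,[.6,0,.1]); return r.x,r.fun
E
cat > fit.py <<'E'
from h import *
T=lambda u,v:(220+u/3.6,130+v/3.6); S=lambda u,v:(90+u/3,130+v/2.85)
obs=[("top",(-.095,-.05,.016),T(540,197)),("top",(-.095,.05,.016),T(575,350)),("top",(.055,.05,.016),T(332,400)),("top",(.055,-.05,.016),T(300,240)),
("scene",(-.095,-.05,.016),S(206,407)),("scene",(.055,-.05,.016),S(443,398)),("scene",(.055,.05,.016),S(442,275))]
obs2=[("top",.215,T(120,333)),("scene",.215,S(613,66)),("top",.15,T(230,320)),("scene",.15,S(520,126))]
def f(p):
    r=[proj(n,st(p,P))[0]-uv for n,P,uv in obs]
    r+=[proj(n,st(p,bar(p[3],rr)))[0]-uv for n,rr,uv in obs2]
    return np.concatenate(r)
r=least_squares(f,[.6,-.1,1.4,.8]); print(r.x); print(r.fun.reshape(-1,2).round(1))
np.save('par.npy',r.x)
p=r.x
print("bar tri",tri({"top":T(120,333),"scene":S(613,66)}), "model",st(p,bar(p[3])))
print("ring tri",tri({"top":T(230,320),"scene":S(520,126)}), "model",st(p,bar(p[3],.15)))
print("pad tri",tri({"top":T(693,234),"scene":S(97,194)}), "model",st(p,(-.115,0,.184)))
E
python3 fit.py
```

```text
[ 0.59851702 -0.15052557  1.78264533  0.73653629]
[[ 0.2 -1.1]
 [ 0.2  1.9]
 [-1.   1.4]
 [-1.2 -0.1]
 [-2.1  1.9]
 [ 0.2 -0.3]
 [-0.1 -1.4]
 [-0.7 -0. ]
 [-0.1 -0.3]
 [-0.4 -0.6]
 [-0.8  0.3]]
bar tri (array([0.56495199, 0.00478399, 0.26557025]), array([-0.37021794,  0.04251497, -0.36604041,  0.01107504])) model [[0.56502724 0.00518564 0.2664211 ]]
ring tri (array([ 0.57403745, -0.0417001 ,  0.22212678]), array([-0.53964477,  0.07909659, -0.52367749,  0.00118195])) model [[ 0.57515206 -0.04188984  0.2227589 ]]
pad tri (array([ 0.62238413, -0.26351723,  0.18532791]), array([-0.67882113,  0.19411503, -0.6396636 , -0.07644777])) model [[ 0.62269783 -0.26295461  0.186     ]]
```

Emit:
carry_out(
  rows=[0,0,-0.015,0,0,7.35,1,0,0,-0.015,0,0,7.35,1,0,0,-0.015,0,0,7.35,1,0,0,-0.015,0,0,7.35,1,0,0,-0.015,0,0,7.35,1,0,0,-0.015,0,0,7.35,1,0,0,-0.015,0,0,7.35,1,0,0,-0.015,0,0,7.35,1],
)

```text
clock: 1.1
position: [0.2036, 0.5909, 0.5249]
tool_rot: [-3.141, 0.0, 1.779]
force: [-0.4, 0.4, 0.3]
grip_width: 0.0003
```

```bash
cat > go.py <<'E'
from h import *
import sys
p=np.load('par.npy')
def d(tgt, yaw=None):
    o=bot.observe(); r=R.from_euler('xyz',o['tool_rot']); dv=np.array(tgt)-o['position']
    print('t',round(o['clock'],2),'pos',o['position'].round(4),'rot',o['tool_rot'].round(4),'F',o['force'].round(1),'q',o['qpos'].round(2),'gw',round(o['grip_width'],4))
    print('shift tool',r.inv().apply(dv).round(4))
    g=R.from_euler('xyz',[np.pi,0,p[2]]); print('turn deg',np.degrees((r.inv()*g).as_rotvec()).round(2))
if __name__=='__main__':
    d([float(v) for v in sys.argv[1:4]])
E
python3 go.py 0.6225 -0.263 0.524
```

```text
t 1.1 pos [0.2036 0.5909 0.5249] rot [-3.1413e+00  5.0000e-04  1.7793e+00] F [-0.4  0.4  0.3] q [-1.48  0.43  0.21  1.45 -0.09  1.27 -1.05] gw 0.0003
shift tool [-0.9221  0.2331  0.0013]
turn deg [-0.02  0.03 -0.19]
```

Emit:
carry_out(
  rows=[-0.043,0.0287,0,0,0,0,1,-0.043,0.0287,0,0,0,0,1,-0.043,0.0287,0,0,0,0,1,-0.043,0.0287,0,0,0,0,1,-0.043,0.0287,0,0,0,0,1,-0.043,0.0287,0,0,0,0,1,-0.043,0.0287,0,0,0,0,1,-0.043,0.0287,0,0,0,0,1],
)

```text
clock: 2.1
position: [0.5016, 0.3019, 0.5246]
tool_rot: [-3.141, 0.0, 1.784]
force: [-0.1, 0.5, 0.3]
grip_width: 0.0002
```

```bash
python3 go.py 0.6225 -0.263 0.524
```

```text
t 2.1 pos [0.5016 0.3019 0.5246] rot [-3.1413  0.      1.7837] F [-0.1  0.5  0.3] q [-0.89  0.37  0.35  1.56 -0.13  1.23 -0.31] gw 0.0002
shift tool [-0.5776 -0.0012  0.0006]
turn deg [-0.01  0.    0.06]
```

Emit:
carry_out(
  rows=[-0.052,0,0,0,0,0,1,-0.052,0,0,0,0,0,1,-0.052,0,0,0,0,0,1,-0.052,0,0,0,0,0,1,-0.052,0,0,0,0,0,1,-0.052,0,0,0,0,0,1,-0.052,0,0,0,0,0,1,-0.052,0,0,0,0,0,1],
)

```text
clock: 3.1
position: [0.5886, -0.1051, 0.5245]
tool_rot: [-3.141, -0.0, 1.784]
force: [1.0, 0.9, -0.1]
grip_width: 0.0002
```

```bash
python3 go.py 0.6225 -0.263 0.524
```

```text
t 3.1 pos [ 0.5886 -0.1051  0.5245] rot [-3.1413e+00 -2.0000e-04  1.7838e+00] F [ 1.   0.9 -0.1] q [-0.26  0.41  0.49  1.53 -0.2   1.25  0.47] gw 0.0002
shift tool [-0.1615 -0.0002  0.0005]
turn deg [-0.02 -0.01  0.06]
```

Emit:
carry_out(
  rows=[-0.045,0,0,0,0,0,1,-0.045,0,0,0,0,0,1,-0.045,0,0,0,0,0,1,-0.0295,0,0.02,0,0,0,1,0,0,0.04,0,0,0,1,0,0,0.04,0,0,0,1,0,0,0.04,0,0,0,1,0,0,0,0,0,0,1],
)

```text
clock: 4.1
position: [0.6228, -0.2638, 0.3821]
tool_rot: [-3.137, -0.003, 1.784]
force: [0.6, -0.4, 0.5]
grip_width: 0.0006
```

```bash
python3 go.py 0.6233 -0.2659 0.360; python3 - <<'E'
from h import *
import cv2
for n in C: cv2.imwrite(f"pics/{n}1.png",cv2.resize(viewer.grab_frame(n)[:,:,::-1][(slice(90,300),slice(60,340)) if n=='scene' else (slice(110,300),slice(200,480))],None,fx=2.8,fy=2.8,interpolation=cv2.INTER_CUBIC))
E
```

```text
t 4.1 pos [ 0.6228 -0.2638  0.3821] rot [-3.1372e+00 -2.6000e-03  1.7836e+00] F [ 0.6 -0.4  0.5] q [ 0.04  0.67  0.45  1.49 -0.32  1.06  0.78] gw 0.0006
shift tool [-0.0022  0.0002  0.0221]
turn deg [-0.25 -0.15  0.05]
```

View pics/scene1.png

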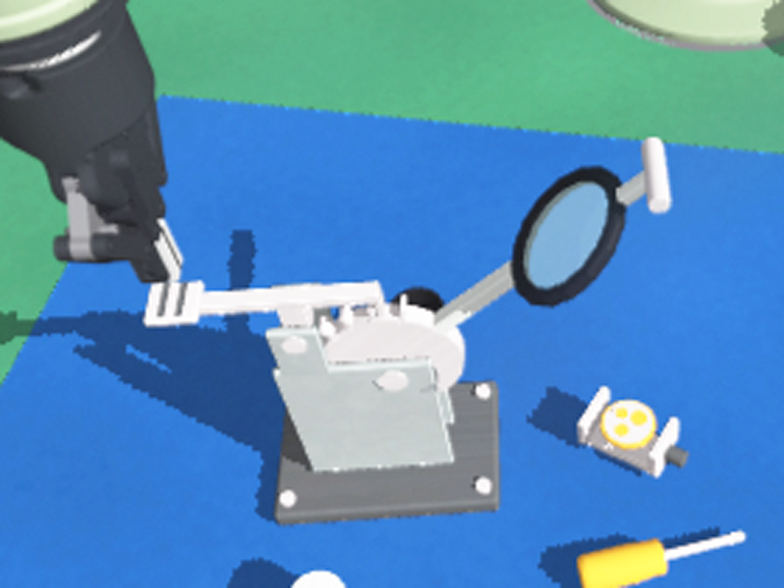

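View pics/top1.png

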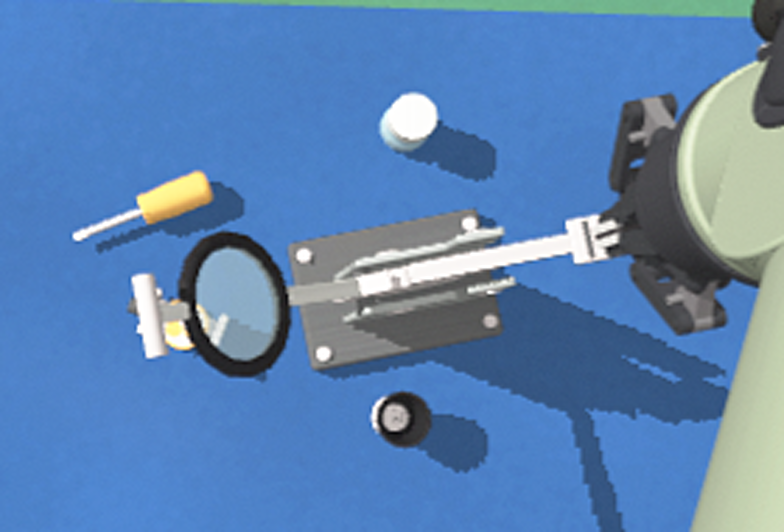

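Emit:
carry_out(
  rows=[-0.002,0,0.01,0,0,0,1,0,0,0.008,0,0,0,1,0,0,0.004,0,0,0,1,0,0,0.003,0,0,0,1,0,0,0.003,0,0,0,1,0,0,0,0,0,0,1],
)

```text
clock: 4.95
position: [0.6236, -0.2665, 0.3568]
tool_rot: [3.141, 0.001, 1.783]
force: [0.2, -1.6, 2.3]
grip_width: -0.0002
```

```bash
python3 go.py 0.6233 -0.2659 0.338
```

```text
t 4.95 pos [ 0.6236 -0.2665  0.3568] rot [3.1413e+00 5.0000e-04 1.7833e+00] F [ 0.2 -1.6  2.3] q [ 0.05  0.7   0.44  1.51 -0.33  1.01  0.79] gw -0.0002
shift tool [ 0.0007 -0.0002  0.0188]
turn deg [0.02 0.03 0.04]
```

Emit:
carry_out(
  rows=[0,0,0.003,0,0,0,1,0,0,0.003,0,0,0,1,0,0,0.003,0,0,0,1,0,0,0.003,0,0,0,1,0,0,0,0,0,0,1],
)

```text
clock: 5.58
position: [0.6236, -0.2662, 0.3443]
tool_rot: [-3.141, -0.0, 1.783]
force: [0.1, -3.3, 2.7]
grip_width: -0.0001
```

```bash
python3 go.py 0.6233 -0.2659 0.338
```

```text
t 5.58 pos [ 0.6236 -0.2662  0.3443] rot [-3.1414e+00 -1.0000e-04  1.7835e+00] F [ 0.1 -3.3  2.7] q [ 0.06  0.71  0.43  1.52 -0.33  0.98  0.79] gw -0.0001
shift tool [ 0.0004 -0.0002  0.0063]
turn deg [-0.01 -0.01  0.05]
```

Force is still light (about 3 to 4 N), so the pad is moving. I'll go on in 1.5 mm steps until it reaches the stop.

Emit:
carry_out(
  rows=[0,0,0.0015,0,0,0,1,0,0,0.0015,0,0,0,1,0,0,0,0,0,0,1],
)

```text
clock: 5.95
position: [0.6236, -0.2664, 0.3419]
tool_rot: [3.141, 0.0, 1.783]
force: [-0.1, -3.9, 5.6]
grip_width: 0.0001
```

Emit:
carry_out(
  rows=[0,0,0.0015,0,0,0,1,0,0,0,0,0,0,1],
)

```text
clock: 6.2
position: [0.6237, -0.2664, 0.3411]
tool_rot: [3.141, 0.0, 1.783]
force: [-1.7, -2.6, 15.3]
grip_width: -0.0003
```

Emit:
carry_out(
  rows=[0,0,0.001,0,0,0,1,0,0,0,0,0,0,1],
)

```text
clock: 6.45
position: [0.6237, -0.2664, 0.3407]
tool_rot: [3.14, 0.001, 1.783]
force: [-4.6, -0.7, 22.0]
grip_width: -0.0001
```

Emit:
carry_out(
  rows=[0,0,0,0,0,0,1,0,0,0,0,0,0,1,0,0,-0.003,0,0,0,1,0,0,-0.01,0,0,0,1,0,0,-0.03,0,0,0,1,0,0,-0.04,0,0,0,1,0,0,-0.04,0,0,0,1,0,0,-0.04,0,0,0,1],
)

```text
clock: 7.45
position: [0.6235, -0.2657, 0.5036]
tool_rot: [-3.141, -0.001, 1.784]
force: [0.4, 0.6, 0.0]
grip_width: -0.0005
```

```bash
python3 go.py 0.6233 -0.2659 0.524; python3 - <<'E'
from h import *
import cv2
for n in C: cv2.imwrite(f"pics/{n}2.png",cv2.resize(viewer.grab_frame(n)[:,:,::-1][(slice(90,300),slice(60,340)) if n=='scene' else (slice(110,300),slice(200,480))],None,fx=2.8,fy=2.8,interpolation=cv2.INTER_CUBIC))
E
```

```text
t 7.45 pos [ 0.6235 -0.2657  0.5036] rot [-3.1412e+00 -9.0000e-04  1.7840e+00] F [0.4 0.6 0. ] q [ 0.03  0.58  0.49  1.33 -0.27  1.29  0.74] gw -0.0005
shift tool [-0.0002 -0.0003 -0.0204]
turn deg [-0.02 -0.05  0.08]
```

View pics/scene2.png

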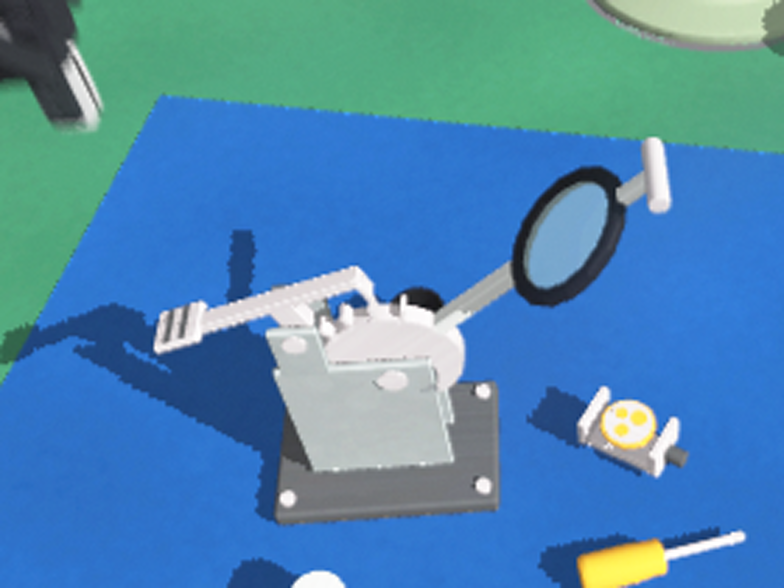

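```bash
python3 - <<'E'
from h import *
p=np.load('par.npy')
for q in [(-.115,0,.184),(-.119,0,.163),(-.118,0,.168)]: print(proj('scene',st(p,q)))
print("bar0",st(p,bar(p[3])))
# fingertip path: TCP over bar for elevations
off=.004
for e in [p[3],.65,.55,.45,.35,.25,.15,.08,.03,0]:
    b=st(p,np.array(bar(e))+[off,0,.006])[0]; print(round(e,3), (b+[0,0,.173]).round(4))
E
python3 go.py 0.5642 0.0091 0.50
```

```text
[[121.83015835 197.92440298]]
[[123.29836153 206.00553285]]
[[122.98491924 204.11553678]]
bar0 [[0.56502724 0.00518564 0.2664211 ]]
0.737 [0.5642 0.0091 0.4454]
0.65 [0.5617 0.0207 0.4311]
0.55 [0.5591 0.0326 0.4134]
0.45 [0.557  0.0427 0.3945]
0.35 [0.5552 0.0508 0.3747]
0.25 [0.5539 0.057  0.3542]
0.15 [0.553  0.0612 0.3331]
0.08 [0.5526 0.0629 0.3182]
0.03 [0.5525 0.0635 0.3074]
0 [0.5525 0.0636 0.301 ]
t 7.55 pos [ 0.6237 -0.2663  0.5067] rot [3.1368e+00 2.4000e-03 1.7838e+00] F [ 0.4 -0.8 -0.2] q [ 0.03  0.58  0.49  1.33 -0.27  1.29  0.74] gw 0.0001
shift tool [0.2818 0.     0.006 ]
turn deg [0.27 0.14 0.07]
```

View pics/top2.png

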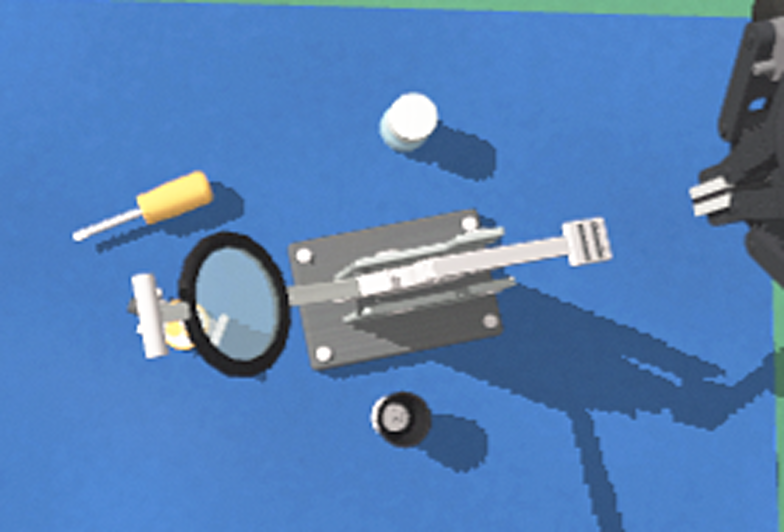

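The pawl is down: the pad is at scene pixel (124.6, 206.8), where the model puts a full press at about (123, 206). The nose is clear of the teeth and the arm is unchanged. Next I move over to the thumb bar.

Emit:
carry_out(
  rows=[0.047,0,0,0,0,0,1,0.047,0,0,0,0,0,1,0.047,0,0,0,0,0,1,0.047,0,0,0,0,0,1,0.047,0,0,0,0,0,1,0.047,0,0,0,0,0,1,0,0,0.02,0,0,0,1,0,0,0.02,0,0,0,1],
)

```text
clock: 8.55
position: [0.5637, 0.0104, 0.4615]
tool_rot: [-3.141, -0.001, 1.785]
force: [0.8, -1.6, -0.5]
grip_width: -0.0
```

```bash
python3 go.py 0.5642 0.0091 0.445; python3 - <<'E'
from h import *
import cv2
for n in C: cv2.imwrite(f"pics/{n}3.png",cv2.resize(viewer.grab_frame(n)[:,:,::-1][(slice(90,300),slice(60,340)) if n=='scene' else (slice(110,300),slice(180,460))],None,fx=2.8,fy=2.8,interpolation=cv2.INTER_CUBIC))
E
```

```text
t 8.55 pos [0.5637 0.0104 0.4615] rot [-3.1412e+00 -6.0000e-04  1.7853e+00] F [ 0.8 -1.6 -0.5] q [-0.46  0.4   0.46  1.71 -0.2   1.08  0.28] gw -0.0
shift tool [-0.0014  0.0002  0.0165]
turn deg [-0.02 -0.03  0.15]
```

View pics/scene3.png

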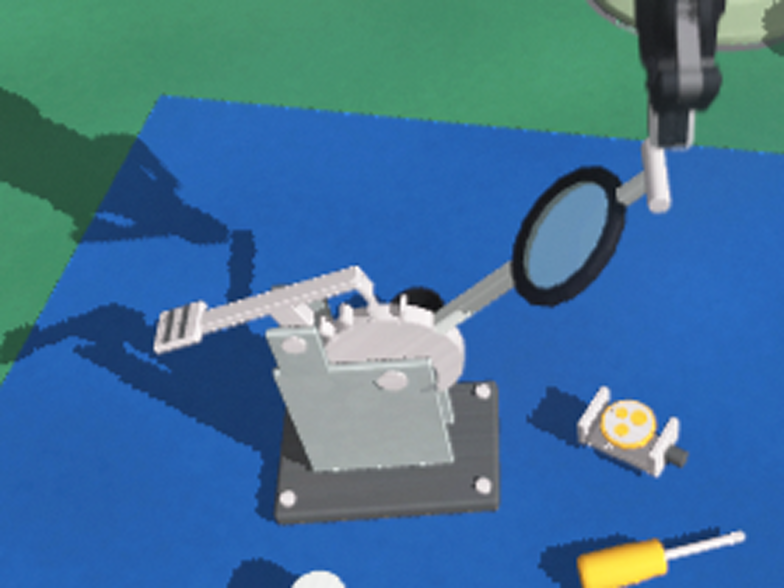

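View pics/top3.png

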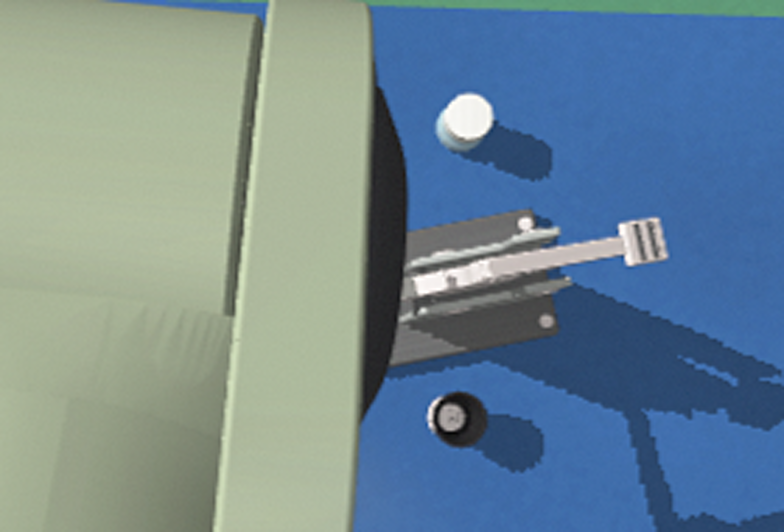

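```bash
python3 - <<'E'
from h import *
p=np.load('par.npy')
o=bot.observe(); r=R.from_euler('xyz',o['tool_rot'])
t=o['position']+r.apply([0,0,.173]); print(t,proj('scene',t),'bar',proj('scene',st(p,bar(p[3]))))
es=np.array([.737,.68,.62,.56,.50,.44,.38,.32,.26,.2,.15,.1,.06,.03,.01,0])
x=215*np.cos(es);z=215*np.sin(es)
for i in range(len(es)-1): print(es[i+1], (x[i+1]-x[i]).round(1),(z[i]-z[i+1]).round(1), 'TCP z',round(.122+z[i+1]/1000+.006+.173,4))
E
```

```text
[0.56287414 0.00996133 0.28736027] [[298.07698909 141.7412544 ]] bar [[294.24609306 152.82396074]]
0.68 8.0 9.3 TCP z 0.4362
0.62 7.8 10.3 TCP z 0.4259
0.56 7.2 10.7 TCP z 0.4152
0.5 6.5 11.1 TCP z 0.4041
0.44 5.8 11.5 TCP z 0.3926
0.38 5.1 11.8 TCP z 0.3807
0.32 4.4 12.1 TCP z 0.3686
0.26 3.7 12.4 TCP z 0.3563
0.2 2.9 12.6 TCP z 0.3437
0.15 1.9 10.6 TCP z 0.3331
0.1 1.3 10.7 TCP z 0.3225
0.06 0.7 8.6 TCP z 0.3139
0.03 0.3 6.4 TCP z 0.3074
0.01 0.1 4.3 TCP z 0.3031
0.0 0.0 2.1 TCP z 0.301
```

Emit:
carry_out(
  rows=[-0.001,0,0.008,0,0,0,1,0,0,0.005,0,0,0,1,0,0,0.003,0,0,0,1,0,0,0.002,0,0,0,1,0,0,0,0,0,0,1],
)

```text
clock: 9.28
position: [0.5643, 0.0091, 0.4447]
tool_rot: [3.141, -0.001, 1.784]
force: [-2.5, 3.9, 5.8]
grip_width: -0.0
```

Emit:
carry_out(
  rows=[0.004,0,0.0047,0,0,0,1,0.004,0,0.0047,0,0,0,1,0.004,0,0.0052,0,0,0,1,0.004,0,0.0052,0,0,0,1],
)

```text
clock: 9.78
position: [0.5609, 0.0249, 0.4249]
tool_rot: [3.141, -0.001, 1.784]
force: [-4.3, 4.7, 8.8]
grip_width: 0.0001
```

```bash
python3 go.py 0.5609 0.0242 0.4259; python3 - <<'E'
from h import *
import cv2
for n in ['scene']: cv2.imwrite(f"pics/{n}4.png",cv2.resize(viewer.grab_frame(n)[:,:,::-1][(slice(90,300),slice(60,340))],None,fx=2.8,fy=2.8,interpolation=cv2.INTER_CUBIC))
E
```

```text
t 9.78 pos [0.5609 0.0249 0.4249] rot [ 3.1408e+00 -1.4000e-03  1.7843e+00] F [-4.3  4.7  8.8] q [-0.47  0.43  0.44  1.77 -0.22  0.99  0.27] gw 0.0001
shift tool [-0.0007 -0.0002 -0.001 ]
turn deg [ 0.05 -0.08  0.09]
```

View pics/scene4.png

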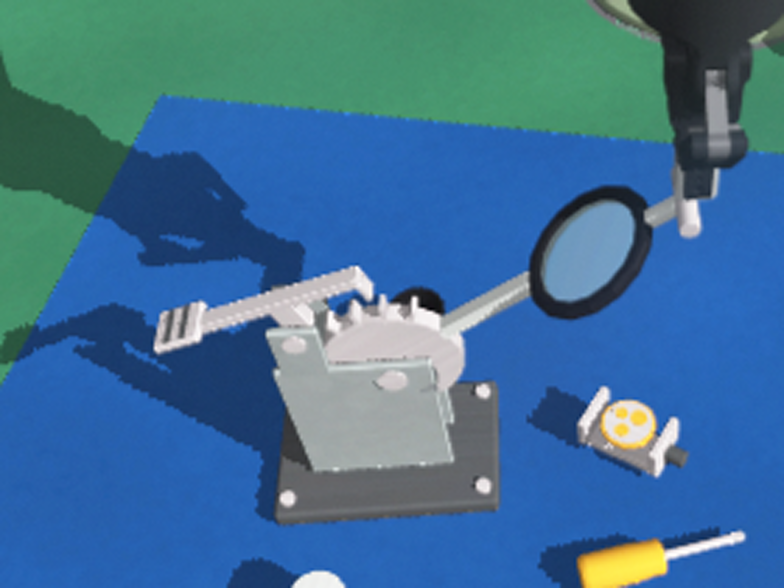

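The arm is following (ring and bar have dropped, bar now near crop (687, 215)) and the force is modest. I'll carry on along the arc.

Emit:
carry_out(
  rows=[0.0035,0,0.0053,0,0,0,1,0.0035,0,0.0053,0,0,0,1,0.0032,0,0.0055,0,0,0,1,0.0032,0,0.0055,0,0,0,1,0.0029,0,0.0057,0,0,0,1,0.0029,0,0.0057,0,0,0,1],
)

```text
clock: 10.58
position: [0.557, 0.0436, 0.3918]
tool_rot: [3.14, -0.001, 1.784]
force: [-2.0, 3.0, 5.7]
grip_width: -0.0002
```

Emit:
carry_out(
  rows=[0.0026,0,0.0059,0,0,0,1,0.0026,0,0.0059,0,0,0,1,0.0022,0,0.006,0,0,0,1,0.0022,0,0.006,0,0,0,1,0.0018,0,0.0062,0,0,0,1,0.0018,0,0.0062,0,0,0,1],
)

```text
clock: 11.32
position: [0.5542, 0.0559, 0.355]
tool_rot: [3.141, -0.0, 1.784]
force: [0.8, 3.2, 4.3]
grip_width: -0.0001
```

```bash
python3 go.py 0.554 0.0565 0.3563; python3 - <<'E'
from h import *
import cv2
for n in ['scene']: cv2.imwrite(f"pics/{n}5.png",cv2.resize(viewer.grab_frame(n)[:,:,::-1][(slice(90,300),slice(60,340))],None,fx=2.8,fy=2.8,interpolation=cv2.INTER_CUBIC))
E
```

```text
t 11.32 pos [0.5542 0.0559 0.355 ] rot [ 3.1411 -0.      1.7835] F [0.8 3.2 4.3] q [-0.5   0.51  0.41  1.85 -0.26  0.84  0.25] gw -0.0001
shift tool [ 0.0006 -0.     -0.0013]
turn deg [ 0.03 -0.    0.05]
```

View pics/scene5.png

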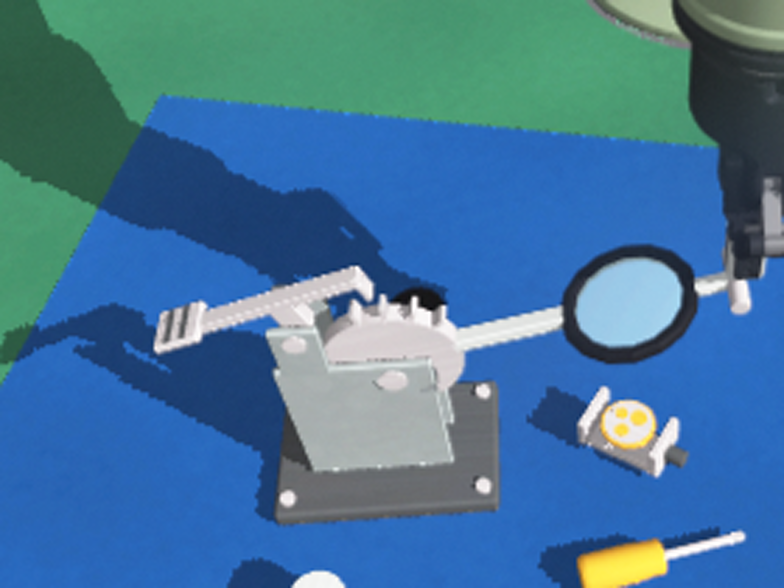

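Emit:
carry_out(
  rows=[0.0015,0,0.0058,0,0,0,1,0.0015,0,0.0058,0,0,0,1,0.001,0,0.0054,0,0,0,1,0.001,0,0.0054,0,0,0,1,0.0007,0,0.005,0,0,0,1,0.0006,0,0.005,0,0,0,1],
)

```text
clock: 12.12
position: [0.5527, 0.062, 0.3224]
tool_rot: [-3.141, -0.0, 1.784]
force: [-0.6, 3.6, 3.2]
grip_width: 0.0001
```

Emit:
carry_out(
  rows=[0.0003,0,0.004,0,0,0,1,0.0003,0,0.003,0,0,0,1,0.0002,0,0.003,0,0,0,1,0,0,0,0,0,0,1],
)

```text
clock: 12.62
position: [0.5525, 0.0625, 0.3126]
tool_rot: [-3.141, 0.0, 1.783]
force: [-0.4, -0.2, -0.3]
grip_width: -0.0002
```

```bash
python3 - <<'E'
from h import *
import cv2
for n in ['scene']: cv2.imwrite(f"pics/{n}6.png",cv2.resize(viewer.grab_frame(n)[:,:,::-1][(slice(150,290),slice(150,350))],None,fx=4,fy=4,interpolation=cv2.INTER_CUBIC))
p=np.load('par.npy')
for e in (.1,.054,0): print(e,[ (proj('scene',st(p,[215e-3*np.cos(e),yy,.12+.215*np.sin(e)]))-[150,150])*4 for yy in (-.022,.022)])
E
python3 go.py 0.5525 0.0635 0.302
```

```text
0.1 [array([[705.44902596, 248.75422022]]), array([[691.44138326, 167.1550821 ]])]
0.054 [array([[705.28671826, 262.40774709]]), array([[691.43565829, 181.19889905]])]
0 [array([[703.75137484, 278.17530016]]), array([[690.12740744, 197.42354768]])]
t 12.68 pos [0.5525 0.0624 0.3126] rot [-3.1412e+00  5.0000e-04  1.7833e+00] F [0.1 0.4 0.4] q [-0.49  0.56  0.38  1.88 -0.29  0.75  0.26] gw -0.0001
shift tool [0.0011 0.0002 0.0106]
turn deg [-0.02  0.03  0.04]
```

View pics/scene6.png

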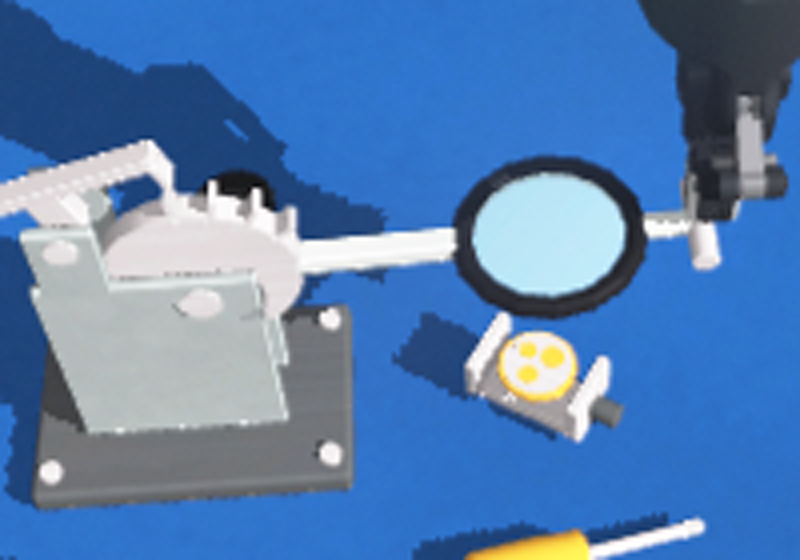

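Emit:
carry_out(
  rows=[0.0003,0,0.0025,0,0,0,1,0.0002,0,0.0025,0,0,0,1,0,0,0.002,0,0,0,1],
)

```text
clock: 13.05
position: [0.5525, 0.0629, 0.3057]
tool_rot: [3.142, 0.0, 1.783]
force: [-0.1, -2.6, 2.5]
grip_width: 0.0004
```

Emit:
carry_out(
  rows=[0,0,0.0015,0,0,0,1,0,0,0.001,0,0,0,1],
)

```text
clock: 13.3
position: [0.5525, 0.0631, 0.3032]
tool_rot: [-3.142, 0.0, 1.783]
force: [-0.7, -2.4, 3.1]
grip_width: 0.0001
```

Emit:
carry_out(
  rows=[0,0,0.001,0,0,0,1,0,0,0.0005,0,0,0,1],
)

```text
clock: 13.55
position: [0.5525, 0.0632, 0.3018]
tool_rot: [3.142, 0.0, 1.784]
force: [0.4, -2.1, 2.6]
grip_width: 0.0003
```

Emit:
carry_out(
  rows=[0,0,0.001,0,0,0,1,0,0,0,0,0,0,1],
)

```text
clock: 13.8
position: [0.5525, 0.0631, 0.3011]
tool_rot: [3.141, -0.0, 1.783]
force: [-2.1, -1.7, 10.3]
grip_width: 0.0
```

Emit:
carry_out(
  rows=[0,0,0.001,0,0,0,1,0,0,0,0,0,0,1],
)

```text
clock: 14.05
position: [0.5527, 0.0631, 0.3009]
tool_rot: [3.141, -0.0, 1.783]
force: [-6.8, -2.3, 24.6]
grip_width: 0.0002
```

Emit:
carry_out(
  rows=[0,0,0.0005,0,0,0,1,0,0,0,0,0,0,1],
)

```text
clock: 14.3
position: [0.5527, 0.0631, 0.3007]
tool_rot: [3.14, -0.001, 1.783]
force: [-7.8, -1.9, 31.9]
grip_width: 0.0
```

The arm is on its stop: TCP z is 0.301, the model's value for level, and the force rises steeply. Now I lift straight off.

Emit:
carry_out(
  rows=[0,0,-0.0015,0,0,0,1,0,0,-0.003,0,0,0,1,0,0,-0.01,0,0,0,1,0,0,-0.03,0,0,0,1,0,0,-0.04,0,0,0,1,0,0,-0.04,0,0,0,1,0.03,0,-0.03,0,0,0,1,0.045,0,0,0,0,0,1],
)

```text
clock: 15.3
position: [0.5368, 0.1363, 0.4566]
tool_rot: [3.138, -0.001, 1.781]
force: [0.4, 0.9, 0.0]
grip_width: -0.0003
```

Emit:
carry_out(
  rows=[0.045,0,0,0,0,0,1,0.045,0,0,0,0,0,1,0.045,0,0,0,0,0,1,0.045,0,0,0,0,0,1,0,0,0,0,0,0,1,0,0,0,0,0,0,1],
)

```text
clock: 16.05
position: [0.4987, 0.312, 0.454]
tool_rot: [3.142, 0.0, 1.783]
force: [-0.2, 0.1, 0.4]
grip_width: -0.0
```

```bash
python3 go.py 0.5525 0.0635 0.302; python3 - <<'E'
from h import *
import cv2
a=viewer.grab_frame('scene')[:,:,::-1]; b=viewer.grab_frame('top')[:,:,::-1]
cv2.imwrite("pics/scene7f.png",a); cv2.imwrite("pics/top7f.png",b)
cv2.imwrite("pics/scene7.png",cv2.resize(a[130:340,90:350],None,fx=3,fy=2.85,interpolation=cv2.INTER_CUBIC))
cv2.imwrite("pics/top7.png",cv2.resize(b[130:280,220:440],None,fx=3.6,fy=3.6,interpolation=cv2.INTER_CUBIC))
p=np.load('par.npy')
for e in (.1,.04,0): print(e,[(proj('scene',st(p,[215e-3*np.cos(e),yy,.12+.215*np.sin(e)]))-[90,130])*[3,2.85] for yy in (-.022,.022)])
E
```

```text
t 16.05 pos [0.4987 0.312  0.454 ] rot [3.1416e+00 4.0000e-04 1.7834e+00] F [-0.2  0.1  0.4] q [-0.94  0.44  0.4   1.66 -0.19  1.08 -0.27] gw -0.0
shift tool [-2.542e-01  2.000e-04  1.521e-01]
turn deg [0.   0.02 0.04]
0.1 [array([[709.08676947, 234.2373819 ]]), array([[698.58103745, 176.097996  ]])]
0.04 [array([[708.76950267, 246.89828009]]), array([[698.42211599, 189.12153337]])]
0 [array([[707.81353113, 255.19990136]]), array([[697.59555558, 197.66427772]])]
```

View pics/scene7.png

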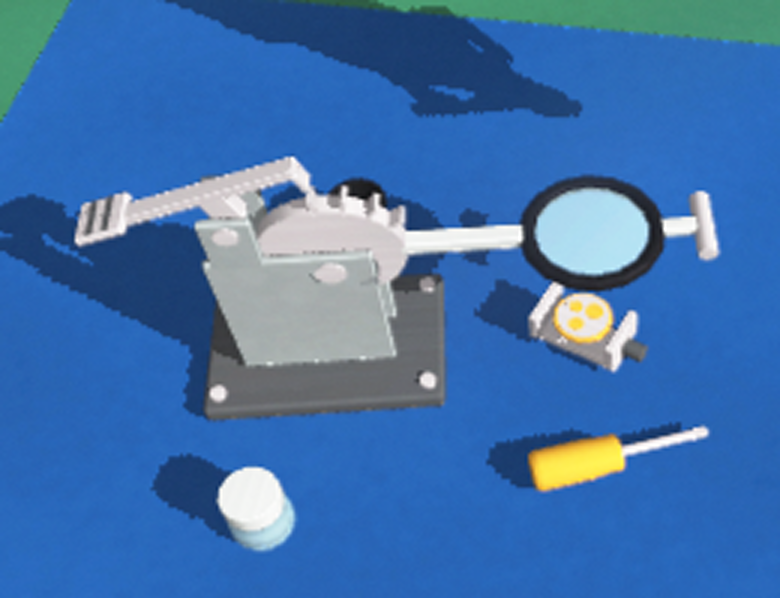

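View pics/top7.png

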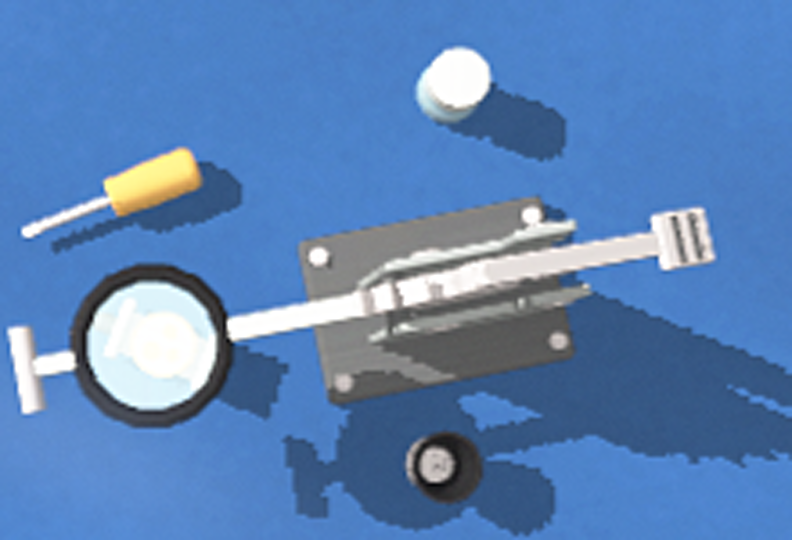

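```bash
python3 - <<'E'
from h import *
p=np.load('par.npy')
T=lambda u,v:(220+u/3.6,130+v/3.6); S=lambda u,v:(90+u/3,130+v/2.85)
for nm,t,s,rr in [("bar",T(28,369),S(704.5,225.5),.215),("ring",T(152,345),S(592,233),.15)]:
    x,res=tri({"top":t,"scene":s}); print(nm,x.round(4),res.round(2),"model0",st(p,bar(0,rr)).round(4))
def f(q): return np.concatenate([proj(n,st(p,bar(q[0],rr)))[0]-uv for n,rr,uv in [("top",.215,T(28,369)),("scene",.215,S(704.5,225.5)),("top",.15,T(152,345)),("scene",.15,S(592,233))]])
r=least_squares(f,[.1]); print("elev",r.x,r.fun.round(2))
import cv2
# bystander shift check: compare start/end images around them
for n,boxes in {"scene":{"pot":(285,325,158,192),"driver":(278,304,262,330),"holder":(228,262,264,308)},"top":{"pot":(140,168,332,360),"driver":(168,198,224,280),"loupe":(246,272,330,358)}}.items():
    a=cv2.imread(f'pics/{n}0.png');b=cv2.imread(f'pics/{n}7f.png')
    for k,(r0,r1,c0,c1) in boxes.items():
        m=cv2.matchTemplate(b[r0-8:r1+8,c0-8:c1+8],a[r0:r1,c0:c1],cv2.TM_CCOEFF_NORMED); _,v,_,l=cv2.minMaxLoc(m); print(n,k,round(v,3),(l[0]-8,l[1]-8))
E
```

```text
bar [0.5527 0.0596 0.1215] [-0.72  0.06 -0.68  0.04] model0 [[0.5533 0.0597 0.122 ]]
ring [ 0.5665 -0.0043  0.1207] [-0.5   0.06 -0.47  0.01] model0 [[ 0.567  -0.0039  0.122 ]]
elev [-0.00095027] [-0.78 -0.26 -0.64  0.22 -0.75 -0.21 -0.25 -0.17]
scene pot 1.0 (0, 0)
scene driver 1.0 (0, 0)
scene holder 0.949 (0, 0)
top pot 1.0 (0, 0)
top driver 0.962 (0, 0)
top loupe 0.888 (0, 0)
```

The arm measures level (elevation about 0.00 rad), the bystanders show no shift in the images, and the hand is clear and still. I'm handing in the job.

```bash
python3 -c "
from workcell import bot
print(bot.job_done())"
```

```text
the job is handed in; nothing more can be done
None
```

The magnifier arm is down on its stop with the hand clear of it, and I handed the job in at about 16 s. No verdict was reported.

- **Pawl:** I pressed the pad down with the shut fingers until it met its stop. The force rose steeply to 22 N and I held it there for over 0.2 s. A picture afterwards showed the nose clear of the teeth with the arm still up, at about 0.74 rad.
- **Arm:** I pushed the thumb bar down along its arc with about 3 to 9 N until it met the bottom stop. The force on the stop reached 32 N, under the 45 N limit. I then lifted straight off and moved aside.
- **Final position:** Measured from both cameras, the arm's elevation came out at about 0.00 rad. The force on the tool was about zero.
- **Bystanders:** The holder, loupe, jar and screwdriver showed no pixel shift from the start pictures. The loupe's match was only 0.89 and the holder's 0.95, which I put down to the arm's shadow and lens now lying near or over them. The measured shift was still 0.

No check failed or disagreed. The force reading briefly fell to zero just before the bottom stop while I paused, but a picture showed the bar still under the fingers at about 0.06 rad.

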